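# Turn the engine round in its latched display case

## Robot

A 6-joint arm with a two-finger parallel gripper is mounted at the origin on the work surface; the furniture and walls round the work are solid. World frame = base frame: x ahead of the robot, y to its left, z up, the work surface at z = 0. Lengths are in m, angles in rad, forces in N, time in s.
With the tool pointing down it reaches from about 0.25 to 0.725 m from the base axis. Payload 4 kg.
Tool frame: the origin (TCP) lies midway between the tips of the shut fingers; the grasp point (between the pads) lies 19 mm behind it; z points along the fingers, y is the line along which they close (so a half turn about z gives the same grasp; the last joint's range is limited). The gripper opens to 85 mm and grips with 20 to 120 N. Pads are 22 mm wide; open, the fingers measure 114 mm over their backs; the gripper's body (76 mm by 85 mm) begins 54 mm behind the grasp point. The pads swing forward as they close: fully open they stand 13 mm farther back than shut.
Start: joints at [-1.25, 0.241, 0.005, 1.335, 0, 1.571], TCP at [0.158, -0.474, 0.231] pointing down, gripper open.
Joint ranges: [-2.72, 2.72], [-1.05, 1.87], [-1.09, 1.28], [-1.99, 2.15], [-1.42, 1.44], [-3.14, 3.14]. Speed limits (rad/s): [2.79, 2.79, 3.14, 3.14, 3.14, 3.14].

## Interface

Orientations are given as a unit quaternion [x, y, z, w].
In Python, from workcell import bot gives the robot as it stands.
- The arm moves only by the tool play_rows, never from a script. Its argument "moves" is a list of rows, each a list of 3 entries, a list of its own where there are three numbers: the opening, from -1 (shut) to 1 (fully open), then the shift along the tool's x, y, z in cm, then the turn, a rotation vector about the tool's x, y, z in rad. A call has 1 to 12 rows; each row shifts and turns the commanded pose from where the row before left it, along the tool's axes as they then stand; what a row does not reach is not made up. A row lasts 1/12 s, in which the tool goes at most 41.7 mm and 7.16 degrees, less where a joint would pass 70% of its speed; a pose out of reach is approached as far as the arm can. A call is refused whole if a number of a shift passes 4.17 or a number of a turn 0.125, either way. A call with a gripper value outside its range is refused whole. The fingers move at their own pace and stop on an object; the grip force is fixed at half the most. Time passes only in rows, so rows that do not move let the fingers close. It gives the time, the measured TCP pose, the force and the opening at its end, in the units of the state.
- bot.get_obs(): the state, without advancing time (a new reading comes with each control period).
- bot.camera(name): name is "scene" or "top" or "wrist"; returns (picture, depth): 480x640x3 uint8, red, green, blue; 480x640 float32, m along the optical axis (not along the pixel's ray), 0 where there is no reading.
- bot.camera_info(name): a dict with "K" (3x3 intrinsics, pixels), "k1" (the pictures are not rectified: a ray, as slopes to the right and down, at radius r is drawn at 1 + k1 r^2 times it, then the intrinsics apply), "world_from_camera" (4x4, takes a point from camera to world coordinates); the wrist camera has in their place "T_tool_cam" (4x4, takes a point from camera to tool coordinates, whose origin is the TCP and whose axes are the flange's). Camera axes: x right, y up, looking along -z (the intrinsics and any distortion apply to the point x, -y, -z); pixel columns grow to the right and rows downward; lengths in m; the calibration is good to about 2 mm. A picture is of the moment at which its call begins: read the wrist's pose just before it. camera_info takes no time and is no camera call.
- bot.job_done(): hands the job in, once; it reports no verdict.
The state is a dict: "clock": time; "joint_pos": joint angles; "joint_vel": joint speeds; "tau": joint torques, N m; "eef_pos": TCP position; "tool_rot": TCP orientation; "ft_force": force on the tool from outside, world axes, zero at the start; "ft_torque": the same for the moment, N m; "grip_width": finger opening in m.
Only numpy, scipy, OpenCV 4.12 (cv2) and the standard library are available. Lean on these libraries where they do the work, as an engineer would, in place of code of your own. Each camera call takes 0.05 s, during which the arm holds its last target. There are 200 camera calls.

## Task

The model engine was put away in its display case the wrong way round: turn the black wing knob a full quarter turn counter-clockwise so that the latch frees the clear hood and it springs open. When it has swung right back, draw the engine out by its exposed end, stand it on its wheels on the plywood board clear of the case, and let go; then take it by the other end and put it back along the case, long hood first under the green roof and cab outside, far enough in that the clear hood could shut over it; leave the hood open and the other things where they are.

Things in the scene. Friction and masses are not known exactly. Their poses are not given: they have to be found in the camera images.
- case: Fixed case on a dark plinth 208 mm long, 72 wide, 12 thick; the engine stands on it, lengthwise. Stands on a plywood board, top at z = 20 mm. Origin: middle of the case at board height; x from the open front (-106 mm) to the closed rear, z up. Front half (x = -102 to 0): only the clear hood covers it, no fixed walls. On the +y side a latch shelf, 12 mm high, spans x = -63 to 23, out to y = 135 mm.
- mouth (a point): Middle of the green rear compartment's mouth (case x = 0, 43 mm above the board); axes as the case. The compartment has its inner side faces at y = +-27 mm, its roof's underside 31 mm above this point and top 35 mm, its rear wall 95 mm behind it (+x). It is open to -x.
- board_free (a point): Point on the top of the fixed plywood board (20 mm thick), in the free space before the open front of the case: always at x = 525, y = -100 mm. From this point the board reaches 90 mm away from the robot, 155 mm towards it and 230 mm to its right; paint pot and boxcar stand at the right, over 60 mm off.
- hood (a joint): Angle of the clear hood, hinged across the green roof's front edge (81 mm above the board): 0 shut (a little play), 3.12 folded back onto the roof. Held shut by the latch; once the latch tongue is off its steel tab a spring opens it by itself in 2 to 3 s (about 2 N) and keeps it open. Folded back, its front sheet stands up to 146 mm above the board at the case's rear end.
- latch (a joint): Angle of the latch knob about its vertical axis, growing counter-clockwise seen from above: 0 shut (steel tongue points to case -y, over the hood's tab), 1.57 fully open (tongue points to case +x). The tongue clears the tab at about 0.6. Turning takes about 0.1 N m; it stays where it is left.
- latch_grip (a point): Middle of the knob's black wing, on the knob's axis (case x = -30, y = 100 mm), 44 mm above the board. The wing is 12 mm thick, 46 long, and stands from 31 to 57 mm above the board. Axes turn with the knob: y along the wing, x across it. Under it: a disc of 16 mm radius, top at 31 mm, and the tongue, 14 mm wide, top at 27 mm.
- loco_center (a point): Centre of the dark model engine (175 x 30 x 53 mm, 0.24 kg), 26 mm above its wheel treads; x points to its cab end, z up. Deck 16 mm above the treads. On it the long hood, x = -66 to 26 mm, 20 wide, top 41 above the treads, and the cab, x = 26 to 58, 28 wide, top 51: grip either across the sides. At the start the cab is under the green roof.
- loco_cab (a point): Middle of the engine's cab, 42 mm from loco_center towards the cab end and 34 mm above the wheel treads; same axes as loco_center.
- paint_pot: Bystander: green paint pot with white lid, 33 mm wide, 36 mm high; origin at its underside.
- tree: Bystander: model tree, 60 mm wide, 87 mm high; origin at its underside.
- boxcar: Bystander: red model boxcar, 169 x 38 x 54 mm, x along its length; origin at its underside.

How it is judged:
By the outcome, as a careful person would: the job done as asked, in the order asked, and still so for the second after the job is handed in, with the robot touching nothing.
It also fails if it takes over 72 s, if anything falls off the work surface, if the arm or the gripper's body presses on something with over 40 N, if the wrist force passes 120 N, or if a joint passes its speed limit or range.

## Working session

There is one attempt and no reset: what is moved stays moved. The work goes in short steps, Python scripts to look and compute and a tool call to move; the robot and the scene stay as the last step left them, time stands still between calls to the robot, and variables do not carry over. Pictures are saved under pics/ and viewed, on a budget of 10 in all, crops included, one or two more only if the job needs it, and the job is handed in when it is done.

Besides the shell and the picture viewer there is one more tool, called after ">>>" by a JSON object that holds its "name" and its "arguments", one argument or row to a line. play_rows: Moves the arm, as the interface text tells. Its arguments: {"type":"object","properties":{"moves":{"type":"array"}},"required":["moves"]}

```bash
mkdir -p pics; ls
cat > h.py <<'E'
import numpy as np, cv2
from workcell import bot
from scipy.spatial.transform import Rotation as R
def T(name,obs=None):
    i=bot.camera_info(name)
    if name!='wrist': return np.array(i['world_from_camera'])
    o=obs or bot.get_obs(); M=np.eye(4); M[:3,:3]=R.from_quat(o['tool_rot']).as_matrix(); M[:3,3]=o['eef_pos']
    return M@np.array(i['T_tool_cam'])
def rays(name,px):
    i=bot.camera_info(name); K=np.array(i['K'],float); k=i['k1']
    u=np.array(px,float).reshape(-1,1,2)
    p=cv2.undistortPoints(u,K,np.array([k,0,0,0,0.])).reshape(-1,2)
    return np.c_[p[:,0],-p[:,1],-np.ones(len(p))]
def onplane(name,px,z,M=None):
    M=T(name) if M is None else M
    d=rays(name,px)@M[:3,:3].T; o=M[:3,3]
    return o+d*((z-o[2])/d[:,2])[:,None]
def bydepth(name,px,dep,M=None):
    M=T(name) if M is None else M
    px=np.array(px).reshape(-1,2); z=dep[px[:,1].astype(int),px[:,0].astype(int)]
    return (rays(name,px)*z[:,None])@M[:3,:3].T+M[:3,3]
def save(n,im): cv2.imwrite('pics/'+n,cv2.cvtColor(im,cv2.COLOR_RGB2BGR))
E
python3 - <<'E'
from h import *
np.set_printoptions(precision=4,suppress=True)
for n in ['top','scene']:
    im,d=bot.camera(n); save(n+'0.png',im); np.save(n+'0.npy',d); print(n,T(n),bot.camera_info(n)['K'],bot.camera_info(n)['k1'])
print(bot.camera_info('wrist')['T_tool_cam'],bot.get_obs())
E
```

```text
pics
top [[-0.0089  0.9938 -0.1104  0.3887]
 [-1.     -0.0089  0.0007  0.021 ]
 [-0.0002  0.1104  0.9939  1.1549]
 [ 0.      0.      0.      1.    ]] [[517.0102   0.     316.7736]
 [  0.     517.0102 239.8981]
 [  0.       0.       1.    ]] -0.03414656900934879
scene [[ 0.6406  0.3225 -0.6969 -0.232 ]
 [-0.7677  0.2915 -0.5707 -0.5706]
 [ 0.0191  0.9006  0.4343  0.5348]
 [ 0.      0.      0.      1.    ]] [[547.1156   0.     318.5462]
 [  0.     547.1156 238.8605]
 [  0.       0.       1.    ]] 0.021177764526999557
[[-0.0005  0.9574  0.2886  0.0736]
 [ 1.      0.0004  0.0004  0.0004]
 [ 0.0002  0.2886 -0.9574 -0.1419]
 [ 0.      0.      0.      1.    ]] {'clock': 0.1, 'joint_pos': array([-1.25  ,  0.2413,  0.0039,  1.3352,  0.    ,  1.5708]), 'joint_vel': array([ 0.0006, -0.0011,  0.0038,  0.    , -0.0008,  0.0015]), 'tau': array([  0.0003, -37.3139,  25.3009,   0.0109,   0.0001,  -0.    ]), 'eef_pos': array([ 0.1575, -0.474 ,  0.2305]), 'tool_rot': array([ 0.9872,  0.1597, -0.0001, -0.0009]), 'ft_force': array([-1.0097,  0.388 , -0.9981]), 'ft_torque': array([ 0.024 , -0.0027, -0.0436]), 'grip_width': 0.08527604711475427}
```

View pics/top0.png

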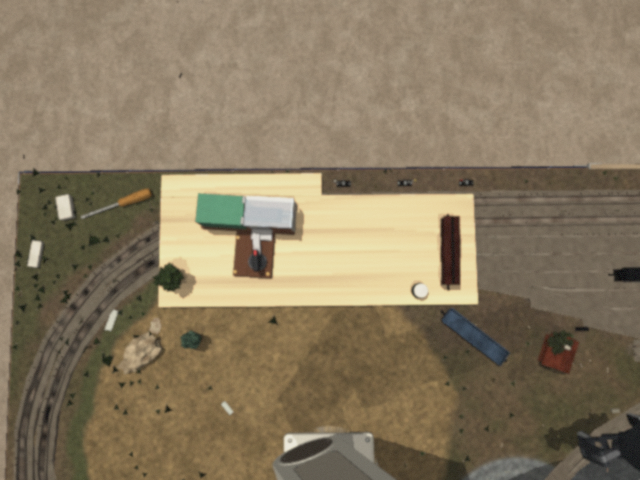

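View pics/scene0.png

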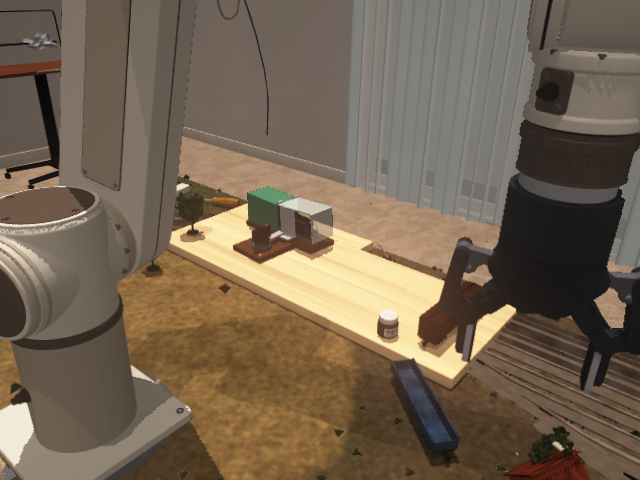

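The top view shows the green roof at columns 197–243 and rows 194–229, with the clear hood to its right at 243–296. The knob is near (256,260), the pot at (420,290), the boxcar at (450,250) and the tree at (170,278). Case +x therefore points along about world +y. Next I'll measure the case.

Run:
```python
from h import *
np.set_printoptions(precision=4,suppress=True)
im=cv2.cvtColor(cv2.imread('pics/top0.png'),cv2.COLOR_BGR2RGB); d=np.load('top0.npy')
hsv=cv2.cvtColor(im,cv2.COLOR_RGB2HSV)
def rect(m,z,roi):
    mm=np.zeros_like(m); a,b,c,e=roi; mm[b:e,a:c]=m[b:e,a:c]
    mm=cv2.morphologyEx(mm,cv2.MORPH_OPEN,np.ones((3,3)))
    cs,_=cv2.findContours(mm,0,1); c=max(cs,key=cv2.contourArea)
    P=onplane('top',c.reshape(-1,2),z)
    r=cv2.minAreaRect((P[:,:2]*1000).astype(np.float32)); print(r, cv2.boxPoints(r).round(1).tolist()); return c
g=cv2.inRange(hsv,(60,80,30),(90,255,255)); c=rect(g,0.098,(180,180,260,240))
dd=bydepth('top',[[220,211],[270,213],[300,260],[256,260],[262,220]],d); print(dd)
s=cv2.inRange(hsv,(0,80,20),(14,255,130)); rect(s,0.032,(225,225,290,285))
cv2.imwrite('pics/z.png',cv2.resize(cv2.cvtColor(im,cv2.COLOR_RGB2BGR)[170:320,140:320],None,fx=4,fy=4,interpolation=2))
```

```text
((569.7279052734375, 220.45680236816406), (92.997314453125, 61.33763122558594), 85.29493713378906) [[535.2999877929688, 176.60000610351562], [596.5, 171.60000610351562], [604.0999755859375, 264.29998779296875], [543.0, 269.29998779296875]]
[[0.5682 0.2202 0.098 ]
 [0.5622 0.1161 0.1028]
 [0.4707 0.0574 0.0189]
 [0.4671 0.1471 0.0805]
 [0.548  0.1326 0.1015]]
((486.377197265625, 157.48532104492188), (81.03683471679688, 102.6961669921875), 85.26628112792969) [[431.8999938964844, 121.30000305175781], [534.2000122070312, 112.9000015258789], [540.9000244140625, 193.60000610351562], [438.5, 202.10000610351562]]
```

View pics/z.png

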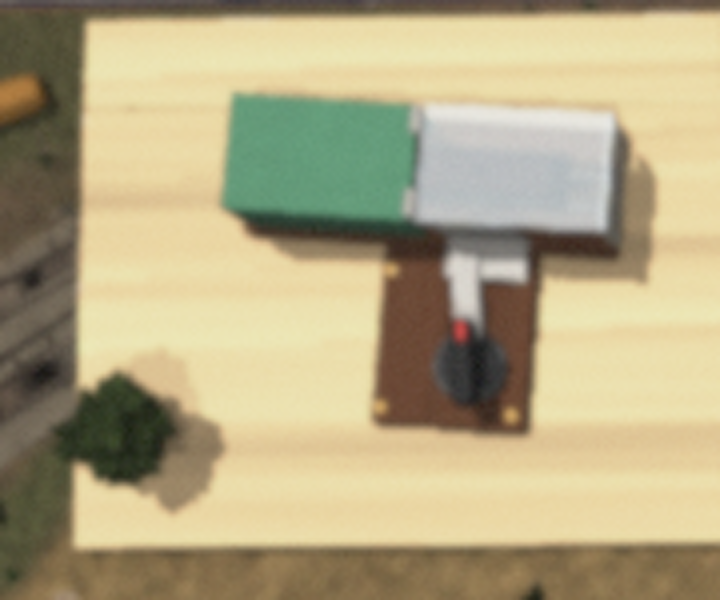

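The crop shows the wing lying along case y, with the tongue over the tab. The case yaw comes out at 85.3° from both the roof and the shelf. I'll add a small planner that turns a world target into constant tool-frame rows.

```bash
cat >> h.py <<'E'
np.set_printoptions(precision=4,suppress=True)
def plan(pos,yang,n,ccw=None,start=None):
    """n equal rows to TCP pos (m), tool pointing down, tool-y at world angle yang (deg)"""
    o=bot.get_obs(); p0,R0=(np.array(o['eef_pos']),R.from_quat(o['tool_rot'])) if start is None else start
    a=np.radians(yang); y=np.array([np.cos(a),np.sin(a),0]); z=np.array([0,0,-1.]); x=np.cross(y,z)
    R1=R.from_matrix(np.c_[x,y,z]); w=(R0.inv()*R1).as_rotvec()
    if ccw is not None and (w[2]<0)!=ccw and np.linalg.norm(w)>.3: w*=1-2*np.pi/np.linalg.norm(w)
    w/=n; A=sum((R0*R.from_rotvec(w*k)).as_matrix() for k in range(n))
    s=np.linalg.solve(A,np.array(pos)-p0)*100
    ya=R0.as_matrix()[:,1]; print('from',p0,'yaw',np.degrees(np.arctan2(ya[1],ya[0])).round(2),'tilt z',R0.as_matrix()[:,2],'F',o['ft_force'],'w',o['grip_width'],'t',o['clock'])
    print('n',n,'shift',s.round(3),'turn',w.round(4),'max ok',abs(s).max()<4.17 and abs(w).max()<.125)
    return np.array(pos),R1
YAW=85.27; O=np.array([.569,.171])
ex=np.array([np.cos(np.radians(YAW)),np.sin(np.radians(YAW))]); ey=np.array([-ex[1],ex[0]])
def case(x,y): return O+ex*x/1000+ey*y/1000
def tocase(P): d=np.array(P)[...,:2]-O; return np.stack([d@ex,d@ey],-1)*1000
E
python3 - <<'E'
from h import *
k=case(-30,100); print(k)
plan([*k,.19],85.3,24,ccw=True)
E
```

```text
[0.4669 0.1493]
from [ 0.1575 -0.474   0.2305] yaw -71.62 tilt z [-0.0006  0.0017 -1.    ] F [-1.0097  0.388  -0.9981] w 0.08527604711475427 t 0.1
n 24 shift [3.509 2.023 0.169] turn [-0.     -0.0001 -0.1141] max ok True
```

>>> {"name": "play_rows", "arguments": {
  "moves": [
    [1, [3.51, 2.02, 0.17], [0, 0, -0.114]],
    [1, [3.51, 2.02, 0.17], [0, 0, -0.114]],
    [1, [3.51, 2.02, 0.17], [0, 0, -0.114]],
    [1, [3.51, 2.02, 0.17], [0, 0, -0.114]],
    [1, [3.51, 2.02, 0.17], [0, 0, -0.114]],
    [1, [3.51, 2.02, 0.17], [0, 0, -0.114]],
    [1, [3.51, 2.02, 0.17], [0, 0, -0.114]],
    [1, [3.51, 2.02, 0.17], [0, 0, -0.114]],
    [1, [3.51, 2.02, 0.17], [0, 0, -0.114]],
    [1, [3.51, 2.02, 0.17], [0, 0, -0.114]],
    [1, [3.51, 2.02, 0.17], [0, 0, -0.114]],
    [1, [3.51, 2.02, 0.17], [0, 0, -0.114]]
  ]
}}

```text
clock: 1.1
eef_pos: [0.5681, -0.2875, 0.2096]
tool_rot: [0.662, 0.749, -0.0, -0.001]
ft_force: [0.1, 0.6, 0.7]
grip_width: 0.0851
```

>>> {"name": "play_rows", "arguments": {
  "moves": [
    [1, [3.51, 2.02, 0.17], [0, 0, -0.114]],
    [1, [3.51, 2.02, 0.17], [0, 0, -0.114]],
    [1, [3.51, 2.02, 0.17], [0, 0, -0.114]],
    [1, [3.51, 2.02, 0.17], [0, 0, -0.114]],
    [1, [3.51, 2.02, 0.17], [0, 0, -0.114]],
    [1, [3.51, 2.02, 0.17], [0, 0, -0.114]],
    [1, [3.51, 2.02, 0.17], [0, 0, -0.114]],
    [1, [3.51, 2.02, 0.17], [0, 0, -0.114]],
    [1, [3.51, 2.02, 0.17], [0, 0, -0.114]],
    [1, [3.51, 2.02, 0.17], [0, 0, -0.114]],
    [1, [3.51, 2.02, 0.17], [0, 0, -0.114]],
    [1, [3.51, 2.02, 0.17], [0, 0, -0.114]]
  ]
}}

```text
clock: 2.1
eef_pos: [0.4663, 0.1508, 0.1898]
tool_rot: [0.039, 0.999, 0.0, -0.0]
ft_force: [1.2, 1.1, 0.3]
grip_width: 0.0853
```

Run:
```python
from h import *
o=bot.get_obs(); im,d=bot.camera('wrist'); M=T('wrist',o); save('w1.png',im); np.savez('w1.npz',d=d,M=M)
plan([*case(-30,100),.055],85.3,12)
```

```text
from [0.4595 0.1541 0.1891] yaw 86.05 tilt z [-0.0084  0.0024 -1.    ] F [-6.9265  1.3482 -0.8824] w 0.0853463140120218 t 2.15
n 12 shift [-0.07  -0.036  1.117] turn [ 0.0001 -0.0007  0.0011] max ok True
```

View pics/w1.png

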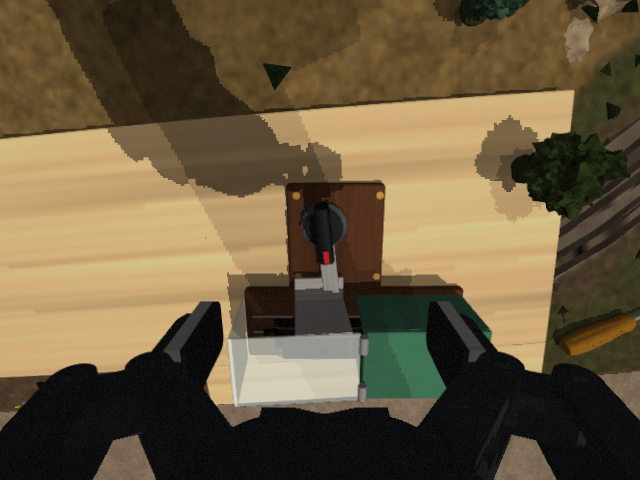

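The wrist view shows the shelf corners near (287,183) and (384,182), the wing around (324,230) with a red tip at (326,257), and the tongue over the tab at (320,285). The arm was still settling, so I'll retake it and measure.

Run:
```python
from h import *
bot.camera('wrist'); bot.camera('wrist')
o=bot.get_obs(); im,d=bot.camera('wrist'); M=T('wrist',o); save('w2.png',im)
print(o['eef_pos'],bot.get_obs()['eef_pos'])
hsv=cv2.cvtColor(im,cv2.COLOR_RGB2HSV)
def show(nm,m,roi,z):
    a,b,c,e=roi; mm=np.zeros_like(m); mm[b:e,a:c]=m[b:e,a:c]
    cs,_=cv2.findContours(mm,0,1); c=max(cs,key=cv2.contourArea); c=c.reshape(-1,2)
    P=onplane('wrist',c,z,M); r=cv2.minAreaRect((P[:,:2]*1000).astype(np.float32)); print(nm,r); print(cv2.boxPoints(r).round(1)); print('case',tocase(cv2.boxPoints(r)/1000).round(1).tolist())
    return c
br=cv2.inRange(hsv,(0,90,20),(14,255,140))
show('shelf',br,(270,165,400,274),.032)
# gold screws
g=cv2.inRange(hsv,(16,140,120),(28,255,255)); g[:,:]=cv2.bitwise_and(g,g)
n,l,s,c=cv2.connectedComponentsWithStats(g[150:300,270:400]); 
for i in range(1,n):
    if 15<s[i,4]<200: print('screw',c[i]+[270,150],s[i,4],tocase(onplane('wrist',[c[i]+[270,150]],.033,M)).round(1))
r=cv2.inRange(hsv,(0,180,150),(8,255,255)); n,l,s,c=cv2.connectedComponentsWithStats(r[200:290,290:350])
for i in range(1,n):
    if s[i,4]>8: q=c[i]+[290,200]; P=onplane('wrist',[q],.077,M); print('red',q,s[i,4],P,tocase(P).round(1))
dk=((im.max(2)<26)*255).astype(np.uint8); c=show('wing',dk,(295,195,355,262),.077); print(cv2.boundingRect(c))
gr=cv2.inRange(hsv,(60,80,30),(90,255,255)); show('roof?',gr,(355,330,430,400),.098)
print('depth pts',bydepth('wrist',[[324,225],[318,240],[340,215],[300,360],[400,360],[300,205]],d,M))
```

```text
[0.4651 0.1506 0.1901] [0.4669 0.1497 0.1904]
shelf ((472.61566162109375, 159.38681030273438), (84.73651123046875, 81.5760726928711), 85.38481903076172)
[[428.6 120.4]
 [509.9 113.9]
 [516.7 198.3]
 [435.4 204.9]]
case [[-62.0, 135.8], [-61.8, 54.2], [22.9, 54.4], [22.8, 136.0]]
screw [379.9792 196.375 ] 48 [[ 18.6 125.5]]
screw [296.3571 196.9048] 42 [[-53.3 124.9]]
screw [376.5882 277.3235] 34 [[19.  50.5]]
red [326.6  259.02] 50 [[0.483  0.1506 0.077 ]] [[-27.4  84. ]]
wing ((461.3591003417969, 146.7451629638672), (23.510656356811523, 45.63888168334961), 82.25921630859375)
[[437.2 138.2]
 [482.4 132. ]
 [485.6 155.3]
 [440.3 161.5]]
case [[-43.6, 128.7], [-46.0, 83.1], [-22.5, 81.9], [-20.1, 127.4]]
(304, 203, 33, 59)
roof? ((568.2755737304688, 199.07208251953125), (56.73591995239258, 62.98359298706055), 85.20689392089844)
[[534.5 173.4]
 [597.3 168.2]
 [602.  224.7]
 [539.3 230. ]]
case [[-0.4, 34.6], [-0.5, -28.4], [56.2, -28.5], [56.3, 34.5]]
depth pts [[0.4564 0.1507 0.075 ]
 [0.4678 0.1452 0.0749]
 [0.4574 0.1643 0.0401]
 [0.5539 0.1244 0.1026]
 [0.5636 0.2016 0.098 ]
 [0.4477 0.1305 0.0315]]
```

Run:
```python
from h import *
bot.camera('wrist')
o=bot.get_obs(); im,d=bot.camera('wrist'); M=T('wrist',o); print(o['eef_pos'])
yy,xx=np.mgrid[190:275,290:360]; px=np.c_[xx.ravel(),yy.ravel()]
P=bydepth('wrist',px,d,M); k=(P[:,2]>.069)&(P[:,2]<.09); Q=P[k]
m=np.zeros((480,640),np.uint8); m[px[k][:,1],px[k][:,0]]=255
c=max(cv2.findContours(m,0,1)[0],key=cv2.contourArea).reshape(-1,2)
P=onplane('wrist',c,.077,M)
r=cv2.minAreaRect((P[:,:2]*1000).astype(np.float32)); print(r,tocase(np.array(r[0])/1000),np.median(Q[:,2]),k.sum()); 
plan([*np.array(r[0])/1000,.056],85.3,12)
```

```text
[0.4679 0.1491 0.1906]
((465.837158203125, 150.3119354248047), (45.96929931640625, 11.771529197692871), 1.6919598579406738) [-29.1245 101.1056] 0.07613139235074562 901
from [0.4684 0.1486 0.1906] yaw 85.06 tilt z [ 0.0008 -0.0002 -1.    ] F [ 0.314  -0.1351  0.3975] w 0.0855935949829758 t 2.4
n 12 shift [0.023 0.012 1.122] turn [-0.      0.0001 -0.0003] max ok True
```

>>> {"name": "play_rows", "arguments": {
  "moves": [
    [1, [0.02, 0.02, 1.12], [0, 0, -0.0115]],
    [1, [0.02, 0.02, 1.12], [0, 0, -0.0115]],
    [1, [0.02, 0.02, 1.12], [0, 0, -0.0115]],
    [1, [0.02, 0.02, 1.12], [0, 0, -0.0115]],
    [1, [0.02, 0.02, 1.12], [0, 0, -0.0115]],
    [1, [0.02, 0.02, 1.12], [0, 0, -0.0115]],
    [1, [0.02, 0.02, 1.12], [0, 0, -0.0115]],
    [1, [0.02, 0.02, 1.12], [0, 0, -0.0115]],
    [1, [0.02, 0.02, 1.12], [0, 0, -0.0115]],
    [1, [0.02, 0.02, 1.12], [0, 0, -0.0115]],
    [1, [0, 0, 1.12], [0, 0, 0]],
    [1, [0, 0, 1.12], [0, 0, 0]]
  ]
}}

```text
clock: 3.4
eef_pos: [0.4671, 0.1497, 0.0554]
tool_rot: [-0.013, 1.0, -0.0, 0.0]
ft_force: [-0.8, -0.5, 0.0]
grip_width: 0.0855
```

>>> {"name": "play_rows", "arguments": {
  "moves": [
    [0, [0, 0, 0], [0, 0, 0]],
    [-1, [0, 0, 0], [0, 0, 0]],
    [-1, [0, 0, 0], [0, 0, 0]],
    [-1, [0, 0, 0], [0, 0, 0]],
    [-1, [0, 0, 0], [0, 0, 0]],
    [-1, [0, 0, 0], [0, 0, 0]],
    [-1, [0, 0, 0], [0, 0, 0]],
    [-1, [0, 0, 0], [0, 0, 0]],
    [-1, [0, 0, 0], [0, 0, 0]],
    [-1, [0, 0, 0], [0, 0, 0]],
    [-1, [0, 0, 0], [0, 0, 0]],
    [-1, [0, 0, 0], [0, 0, 0]]
  ]
}}

```text
clock: 4.4
eef_pos: [0.4662, 0.1505, 0.057]
tool_rot: [-0.015, 1.0, -0.001, 0.001]
ft_force: [-0.6, -3.8, 7.0]
grip_width: 0.0109
```

>>> {"name": "play_rows", "arguments": {
  "moves": [
    [-1, [0, 0, 0], [0, 0, -0.11]],
    [-1, [0, 0, 0], [0, 0, -0.11]],
    [-1, [0, 0, 0], [0, 0, -0.11]],
    [-1, [0, 0, 0], [0, 0, -0.11]],
    [-1, [0, 0, 0], [0, 0, -0.11]],
    [-1, [0, 0, 0], [0, 0, -0.11]],
    [-1, [0, 0, 0], [0, 0, -0.11]],
    [-1, [0, 0, 0], [0, 0, -0.11]],
    [-1, [0, 0, 0], [0, 0, -0.11]],
    [-1, [0, 0, 0], [0, 0, -0.11]],
    [-1, [0, 0, 0], [0, 0, -0.11]],
    [-1, [0, 0, 0], [0, 0, -0.11]]
  ]
}}

```text
clock: 5.4
eef_pos: [0.4665, 0.15, 0.057]
tool_rot: [-0.627, 0.779, -0.002, 0.0]
ft_force: [-0.4, -5.9, 5.8]
grip_width: 0.0105
```

>>> {"name": "play_rows", "arguments": {
  "moves": [
    [-1, [0, 0, 0], [0, 0, -0.06]],
    [-1, [0, 0, 0], [0, 0, -0.06]],
    [-1, [0, 0, 0], [0, 0, -0.05]],
    [-1, [0, 0, 0], [0, 0, 0]],
    [-1, [0, 0, 0], [0, 0, 0]],
    [-1, [0, 0, 0], [0, 0, 0]]
  ]
}}

```text
clock: 5.9
eef_pos: [0.4666, 0.15, 0.057]
tool_rot: [-0.688, 0.726, -0.002, 0.0]
ft_force: [-0.2, -5.9, 5.3]
grip_width: 0.0103
```

Run:
```python
from h import *
plan([.466,.150,.17],175.3,12)
print(bot.get_obs()['ft_torque'])
im,d=bot.camera('scene'); save('s1.png',im[150:330,150:450].repeat(2,0).repeat(2,1))
```

```text
from [0.4666 0.15   0.057 ] yaw 176.96 tilt z [ 0.0024 -0.0021 -1.    ] F [-0.2498 -5.8588  5.2595] w 0.010270984429409186 t 5.9
n 12 shift [ 0.002  0.004 -0.942] turn [-0.0002 -0.0002  0.0024] max ok True
[-1.0098 -0.0172 -0.4938]
```

View pics/s1.png

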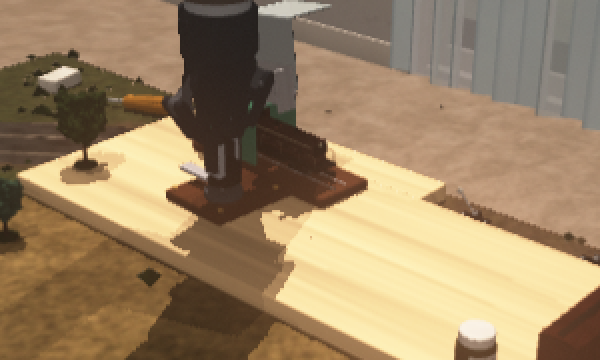

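The hood is up past vertical at (290,60) and still swinging. The tongue points to the rear. I'll let go and rise.

>>> {"name": "play_rows", "arguments": {
  "moves": [
    [0, [0, 0, 0], [0, 0, 0]],
    [0, [0, 0, 0], [0, 0, 0]],
    [0, [0, 0, 0], [0, 0, 0]],
    [0, [0, 0, 0], [0, 0, 0]],
    [0, [0, 0, -0.5], [0, 0, 0]],
    [0, [0, 0, -1.5], [0, 0, 0]],
    [0, [0, 0, -3], [0, 0, 0]],
    [0, [0, 0, -3], [0, 0, 0]],
    [0, [0, 0, -3], [0, 0, 0]],
    [0, [0, 0, -3], [0, 0, 0]],
    [0, [0, 0, -2], [0, 0, 0]],
    [0, [0, 0, 0], [0, 0, 0]]
  ]
}}

```text
clock: 6.95
eef_pos: [0.4684, 0.1519, 0.2215]
tool_rot: [-0.689, 0.725, -0.002, 0.004]
ft_force: [1.2, 0.5, 0.7]
grip_width: 0.0426
```

Run:
```python
from h import *
plan([*case(-90,0),.215],175.3,12)
```

```text
from [0.4684 0.1519 0.2215] yaw 177.1 tilt z [ 0.0095  0.0025 -1.    ] F [1.2336 0.4767 0.6502] w 0.04259206231660903 t 6.95
n 12 shift [ 0.537 -0.813  0.058] turn [-0.0008  0.0003  0.0026] max ok True
```

>>> {"name": "play_rows", "arguments": {
  "moves": [
    [0, [0.54, -0.81, 0.06], [0, 0, 0.0026]],
    [0, [0.54, -0.81, 0.06], [0, 0, 0.0026]],
    [0, [0.54, -0.81, 0.06], [0, 0, 0.0026]],
    [0, [0.54, -0.81, 0.06], [0, 0, 0.0026]],
    [0, [0.54, -0.81, 0.06], [0, 0, 0.0026]],
    [0, [0.54, -0.81, 0.06], [0, 0, 0.0026]],
    [0, [0.54, -0.81, 0.06], [0, 0, 0.0026]],
    [0, [0.54, -0.81, 0.06], [0, 0, 0.0026]],
    [0, [0.54, -0.81, 0.06], [0, 0, 0.0026]],
    [0, [0.54, -0.81, 0.06], [0, 0, 0.0026]],
    [0, [0.54, -0.81, 0.06], [0, 0, 0.0026]],
    [0, [0.54, -0.81, 0.06], [0, 0, 0.0026]]
  ]
}}

```text
clock: 7.95
eef_pos: [0.5592, 0.0795, 0.2089]
tool_rot: [-0.677, 0.736, -0.0, 0.0]
ft_force: [0.0, -0.2, 0.1]
grip_width: 0.0428
```

Run:
```python
from h import *
for _ in range(5): bot.camera('wrist')
o=bot.get_obs(); im,d=bot.camera('wrist'); M=T('wrist',o); save('w3.png',im); np.savez('w3.npz',d=d,M=M); print(o['eef_pos'],o['clock'])
```

```text
[0.5582 0.0802 0.2088] 8.2
```

View pics/w3.png

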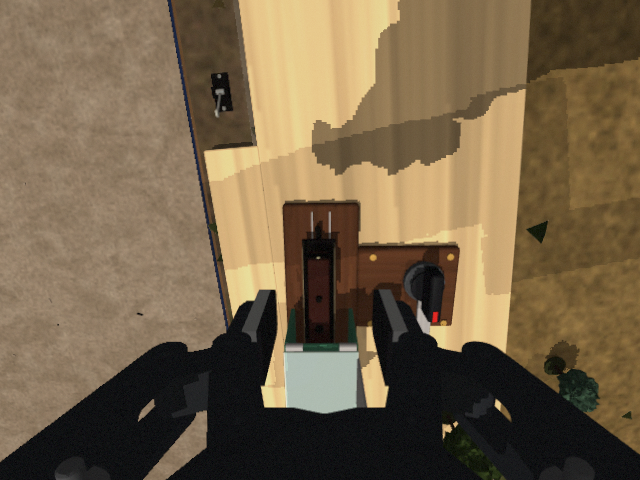

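The hood lies back on the roof (320,380) and the tongue points to the rear (423,320). The engine's long hood runs between columns 303 and 335, with its red top from row 255 and its deck end at row 240. Next: measure the plinth front and engine top.

Run:
```python
from h import *
im=cv2.cvtColor(cv2.imread('pics/w3.png'),cv2.COLOR_BGR2RGB); z=np.load('w3.npz'); d,M=z['d'],z['M']
hsv=cv2.cvtColor(im,cv2.COLOR_RGB2HSV)
print('plinth front corners',tocase(onplane('wrist',[[284,202],[360,203]],.032,M)))
print('shelf outer corners',tocase(onplane('wrist',[[458,243],[452,325]],.032,M)))
def top(a,b,c,e,lo,hi,zp):
    yy,xx=np.mgrid[b:e,a:c]; px=np.c_[xx.ravel(),yy.ravel()]; P=bydepth('wrist',px,d,M); k=(P[:,2]>lo)&(P[:,2]<hi)
    m=np.zeros((480,640),np.uint8); m[px[k][:,1],px[k][:,0]]=255
    c=max(cv2.findContours(m,0,1)[0],key=cv2.contourArea).reshape(-1,2); Q=onplane('wrist',c,zp,M)
    r=cv2.minAreaRect((Q[:,:2]*1000).astype(np.float32)); print(r,np.median(P[k][:,2]),tocase(cv2.boxPoints(r)/1000).round(1).tolist())
print('hood'); top(295,225,350,335,.066,.085,.073)
print('deck'); top(295,225,350,335,.040,.066,.048)
print('knob'); top(395,255,450,330,.068,.09,.077)
P=bydepth('wrist',[[320,348],[320,360],[320,385],[320,400],[288,380],[352,380],[280,390],[360,400]],d,M); print(np.c_[tocase(P),P[:,2]*1000-20])
```

```text
plinth front corners [[-106.4862  -33.846 ]
 [-105.5709   36.1133]]
shelf outer corners [[-67.0368 131.1339]
 [ 21.4694 134.9918]]
hood
((568.383056640625, 140.41561889648438), (73.73040771484375, 18.493934631347656), 85.52178192138672) 0.07172760340368634 [[-67.4, 7.2], [-67.4, -11.3], [6.4, -11.0], [6.3, 7.5]]
deck
((568.271484375, 138.442626953125), (108.79541778564453, 30.500553131103516), 85.81224060058594) 0.0469128316540236 [[-87.0, 12.8], [-86.8, -17.7], [22.0, -16.7], [21.7, 13.8]]
knob
((469.2236633300781, 146.53968811035156), (47.39638900756836, 13.963595390319824), 85.80435180664062) 0.0756673180543651 [[-56.4, 104.2], [-56.2, 90.2], [-8.8, 90.7], [-9.0, 104.6]]
[[  4.5632  -0.3438  77.389 ]
 [ 10.6817  -0.2771  85.2409]
 [ 34.0076  -0.3383  86.8951]
 [ 50.0085  -0.4015  86.1796]
 [ 30.5234 -27.1446  85.0396]
 [ 30.1088  26.3998  85.5312]
 [112.33   -47.2121  -0.3676]
 [ 21.0102  29.5412 119.1608]]
```

Run:
```python
from h import *
plan([*case(-53,-2),.053],175.6,12)
```

```text
from [0.5581 0.0804 0.2089] yaw 175.34 tilt z [-0.0004  0.0002 -1.    ] F [ 0.2182 -1.0763  0.2119] w 0.04290124072301077 t 8.25
n 12 shift [-0.318 -0.047  1.299] turn [ 0.      0.     -0.0004] max ok True
```

>>> {"name": "play_rows", "arguments": {
  "moves": [
    [0, [-0.48, -0.07, 1.3], [0, 0, 0]],
    [0, [-0.48, -0.07, 1.3], [0, 0, 0]],
    [0, [-0.48, -0.07, 1.3], [0, 0, 0]],
    [0, [-0.48, -0.07, 1.3], [0, 0, 0]],
    [0, [-0.48, -0.07, 1.3], [0, 0, -0.005]],
    [0, [-0.48, -0.07, 1.3], [0, 0, 0]],
    [0, [-0.48, -0.07, 1.3], [0, 0, 0]],
    [0, [-0.46, -0.07, 1.3], [0, 0, 0]],
    [0, [0, 0, 1.3], [0, 0, 0]],
    [0, [0, 0, 1.3], [0, 0, 0]],
    [0, [0, 0, 1.3], [0, 0, 0]],
    [0, [0, 0, 1.3], [0, 0, 0]]
  ]
}}

```text
clock: 9.25
eef_pos: [0.5667, 0.1184, 0.0526]
tool_rot: [-0.68, 0.733, -0.0, 0.0]
ft_force: [-0.1, -1.4, -0.8]
grip_width: 0.0428
```

>>> {"name": "play_rows", "arguments": {
  "moves": [
    [0, [0, 0, 0], [0, 0, 0]],
    [0, [0, 0, 0], [0, 0, 0]],
    [-1, [0, 0, 0], [0, 0, 0]],
    [-1, [0, 0, 0], [0, 0, 0]],
    [-1, [0, 0, 0], [0, 0, 0]],
    [-1, [0, 0, 0], [0, 0, 0]],
    [-1, [0, 0, 0], [0, 0, 0]],
    [-1, [0, 0, 0], [0, 0, 0]]
  ]
}}

```text
clock: 9.92
eef_pos: [0.568, 0.118, 0.0542]
tool_rot: [-0.679, 0.734, -0.001, 0.001]
ft_force: [-0.5, -0.6, 5.4]
grip_width: 0.0174
```

Run:
```python
from h import *
o=bot.get_obs();print(tocase(o['eef_pos']))
plan([*case(-53-130,-2),.057],175.6,12)
```

```text
[-52.8634  -3.3626]
from [0.568  0.118  0.0542] yaw 175.6 tilt z [ 0.0025  0.0007 -1.    ] F [-0.5207 -0.5935  5.4027] w 0.017416166159380398 t 9.9167
n 12 shift [ 1.084  0.018 -0.024] turn [-0.0002  0.0001  0.    ] max ok True
```

>>> {"name": "play_rows", "arguments": {
  "moves": [
    [-1, [0, 0, -0.2], [0, 0, 0]],
    [-1, [0, 0, -0.2], [0, 0, 0]],
    [-1, [0, 0, 0], [0, 0, 0]],
    [-1, [0.4, 0, 0], [0, 0, 0]],
    [-1, [0.8, 0, 0], [0, 0, 0]],
    [-1, [1.2, 0, 0], [0, 0, 0]],
    [-1, [1.5, 0, 0], [0, 0, 0]],
    [-1, [1.6, 0, 0], [0, 0, 0]],
    [-1, [1.8, 0, 0], [0, 0, 0]],
    [-1, [1.8, 0, 0], [0, 0, 0]],
    [-1, [1.8, 0, 0], [0, 0, 0]],
    [-1, [1.8, 0, 0], [0, 0, 0]]
  ]
}}

```text
clock: 10.92
eef_pos: [0.5566, -0.011, 0.0567]
tool_rot: [-0.679, 0.734, 0.0, -0.0]
ft_force: [-0.5, -1.0, -2.0]
grip_width: 0.0174
```

Run:
```python
from h import *
o=bot.get_obs();print(tocase(o['eef_pos']))
im,d=bot.camera('scene'); save('s2.png',im[150:330,150:450].repeat(2,0).repeat(2,1))
# target: engine centre (0.525,-0.095), engine x towards world ~ -y (yaw 265.6): tool at centre - (-? ) grip = centre -52.5mm*enginex
g=np.array([.525,-.095])-.0525*np.array([np.cos(np.radians(265.6)),np.sin(np.radians(265.6))]); print('grip at',g)
p,R1=plan([*g,.115],175.6-180,27,ccw=False)
```

```text
[-182.3888   -2.6084]
grip at [ 0.529  -0.0427]
from [ 0.5562 -0.0144  0.0567] yaw 175.35 tilt z [-0.0011 -0.0036 -1.    ] F [ 0.1365 -1.698  -1.606 ] w 0.017759520072504326 t 10.9667
n 27 shift [ 0.155 -0.168 -0.216] turn [-0.0002 -0.      0.1162] max ok True
```

View pics/s2.png

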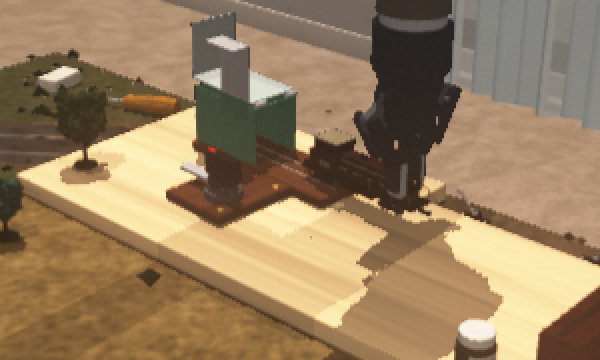

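The engine is out and level in the gripper. The cab is at (330,150), the hood is folded open and the knob is turned. The cab end still overhangs the plinth, so I'll lift, draw back towards the robot, then swing it half a turn.

>>> {"name": "play_rows", "arguments": {
  "moves": [
    [-1, [0.5, 0, -1], [0, 0, 0]],
    [-1, [0.5, 0, -2], [0, 0, 0]],
    [-1, [0.5, 0, -2], [0, 0, 0]],
    [-1, [0.8, 0.6, -1.5], [0, 0, 0]],
    [-1, [1, 1.2, -0.8], [0, 0, 0]],
    [-1, [1, 1.5, 0], [0, 0, 0]],
    [-1, [1, 1.7, 0], [0, 0, 0]],
    [-1, [1, 1.7, 0], [0, 0, 0]],
    [-1, [1, 1.7, 0], [0, 0, 0]],
    [-1, [0.9, 1.5, 0], [0, 0, 0]],
    [-1, [0.7, 1.2, 0], [0, 0, 0]],
    [-1, [0.4, 0.7, 0], [0, 0, 0]]
  ]
}}

```text
clock: 11.97
eef_pos: [0.4308, -0.0931, 0.1305]
tool_rot: [-0.679, 0.734, 0.0, -0.0]
ft_force: [-0.1, -0.1, -1.6]
grip_width: 0.0173
```

Run:
```python
from h import *
plan([.43,-.08,.125],175.6-180,27,ccw=False)
```

```text
from [ 0.4308 -0.0931  0.1305] yaw 175.56 tilt z [-0.0003 -0.0001 -1.    ] F [-0.0894 -0.1073 -1.6289] w 0.0172636205801722 t 11.9667
n 27 shift [0.006 0.076 0.021] turn [-0.     -0.      0.1163] max ok True
```

>>> {"name": "play_rows", "arguments": {
  "moves": [
    [-1, [0, 0, 0], [0, 0, 0.06]],
    [-1, [0, 0, 0], [0, 0, 0.116]],
    [-1, [0, 0, 0], [0, 0, 0.116]],
    [-1, [0, 0, 0], [0, 0, 0.116]],
    [-1, [0, 0, 0], [0, 0, 0.116]],
    [-1, [0, 0, 0], [0, 0, 0.116]],
    [-1, [0, 0, 0], [0, 0, 0.116]],
    [-1, [0, 0, 0], [0, 0, 0.116]],
    [-1, [0, 0, 0], [0, 0, 0.116]],
    [-1, [0, 0, 0], [0, 0, 0.116]],
    [-1, [0, 0, 0], [0, 0, 0.116]],
    [-1, [0, 0, 0], [0, 0, 0.116]]
  ]
}}

```text
clock: 12.97
eef_pos: [0.4328, -0.0924, 0.1304]
tool_rot: [-0.076, 0.997, 0.0, 0.0]
ft_force: [0.1, 0.3, -1.7]
grip_width: 0.0176
```

>>> {"name": "play_rows", "arguments": {
  "moves": [
    [-1, [0, 0, 0], [0, 0, 0.116]],
    [-1, [0, 0, 0], [0, 0, 0.116]],
    [-1, [0, 0, 0], [0, 0, 0.116]],
    [-1, [0, 0, 0], [0, 0, 0.116]],
    [-1, [0, 0, 0], [0, 0, 0.116]],
    [-1, [0, 0, 0], [0, 0, 0.116]],
    [-1, [0, 0, 0], [0, 0, 0.116]],
    [-1, [0, 0, 0], [0, 0, 0.116]],
    [-1, [0, 0, 0], [0, 0, 0.116]],
    [-1, [0, 0, 0], [0, 0, 0.116]],
    [-1, [0, 0, 0], [0, 0, 0.116]],
    [-1, [0, 0, 0], [0, 0, 0.116]]
  ]
}}

```text
clock: 13.97
eef_pos: [0.4329, -0.0923, 0.1304]
tool_rot: [0.581, 0.814, 0.001, 0.0]
ft_force: [-0.1, -0.5, -3.0]
grip_width: 0.0176
```

Run:
```python
from h import *
plan([.529,-.043,.115],175.6-180,12,ccw=False)
```

```text
from [ 0.4329 -0.0923  0.1304] yaw 18.99 tilt z [ 0.0009  0.0006 -1.    ] F [-0.1263 -0.5421 -2.9542] w 0.01762121832790174 t 13.9667
n 12 shift [0.293 0.858 0.129] turn [ 0.0001 -0.      0.034 ] max ok True
```

>>> {"name": "play_rows", "arguments": {
  "moves": [
    [-1, [0.29, 0.86, 0.13], [0, 0, 0.034]],
    [-1, [0.29, 0.86, 0.13], [0, 0, 0.034]],
    [-1, [0.29, 0.86, 0.13], [0, 0, 0.034]],
    [-1, [0.29, 0.86, 0.13], [0, 0, 0.034]],
    [-1, [0.29, 0.86, 0.13], [0, 0, 0.034]],
    [-1, [0.29, 0.86, 0.13], [0, 0, 0.034]],
    [-1, [0.29, 0.86, 0.13], [0, 0, 0.034]],
    [-1, [0.29, 0.86, 0.13], [0, 0, 0.034]],
    [-1, [0.29, 0.86, 0.13], [0, 0, 0.034]],
    [-1, [0.29, 0.86, 0.13], [0, 0, 0.034]],
    [-1, [0.29, 0.86, 0.13], [0, 0, 0.034]],
    [-1, [0.29, 0.86, 0.13], [0, 0, 0.034]]
  ]
}}

```text
clock: 14.97
eef_pos: [0.5294, -0.0425, 0.1147]
tool_rot: [0.732, 0.681, 0.001, -0.0]
ft_force: [0.3, 0.3, -2.6]
grip_width: 0.0178
```

>>> {"name": "play_rows", "arguments": {
  "moves": [
    [-1, [0, 0, 0.5], [0, 0, 0]],
    [-1, [0, 0, 1], [0, 0, 0]],
    [-1, [0, 0, 1], [0, 0, 0]],
    [-1, [0, 0, 1], [0, 0, 0]],
    [-1, [0, 0, 1], [0, 0, 0]],
    [-1, [0, 0, 0.8], [0, 0, 0]],
    [-1, [0, 0, 0.5], [0, 0, 0]],
    [-1, [0, 0, 0.4], [0, 0, 0]],
    [-1, [0, 0, 0.2], [0, 0, 0]],
    [-1, [0, 0, 0.2], [0, 0, 0]],
    [-1, [0, 0, 0], [0, 0, 0]],
    [-1, [0, 0, 0], [0, 0, 0]]
  ]
}}

```text
clock: 15.97
eef_pos: [0.529, -0.043, 0.0486]
tool_rot: [0.732, 0.682, 0.0, 0.0]
ft_force: [-1.7, 1.0, -2.8]
grip_width: 0.0175
```

Now lower the last millimetres gently and watch the force.

>>> {"name": "play_rows", "arguments": {
  "moves": [
    [-1, [0, 0, 0.1], [0, 0, 0]],
    [-1, [0, 0, 0.1], [0, 0, 0]],
    [-1, [0, 0, 0.1], [0, 0, 0]],
    [-1, [0, 0, 0.1], [0, 0, 0]],
    [-1, [0, 0, 0.1], [0, 0, 0]],
    [-1, [0, 0, 0.05], [0, 0, 0]],
    [-1, [0, 0, 0], [0, 0, 0]]
  ]
}}

```text
clock: 16.55
eef_pos: [0.5286, -0.043, 0.0427]
tool_rot: [0.732, 0.681, -0.0, -0.0]
ft_force: [-0.7, 0.3, -2.3]
grip_width: 0.0175
```

>>> {"name": "play_rows", "arguments": {
  "moves": [
    [-1, [0, 0, 0.1], [0, 0, 0]],
    [-1, [0, 0, 0.1], [0, 0, 0]],
    [-1, [0, 0, 0], [0, 0, 0]]
  ]
}}

```text
clock: 16.8
eef_pos: [0.5289, -0.043, 0.0422]
tool_rot: [0.732, 0.681, 0.0, 0.0]
ft_force: [-3.1, 0.4, 7.7]
grip_width: 0.0174
```

>>> {"name": "play_rows", "arguments": {
  "moves": [
    [0, [0, 0, 0], [0, 0, 0]],
    [0, [0, 0, 0], [0, 0, 0]],
    [0, [0, 0, 0], [0, 0, 0]],
    [0, [0, 0, 0], [0, 0, 0]],
    [0, [0, 0, 0], [0, 0, 0]],
    [0, [0, 0, -0.5], [0, 0, 0]],
    [0, [0, 0, -1.5], [0, 0, 0]],
    [0, [0, 0, -3], [0, 0, 0]],
    [0, [0, 0, -4], [0, 0, 0]],
    [0, [0, 0, -4], [0, 0, 0]],
    [0, [0, 0, -3], [0, 0, 0]],
    [0, [0, 0, 0], [0, 0, 0]]
  ]
}}

```text
clock: 17.8
eef_pos: [0.5329, -0.0434, 0.2088]
tool_rot: [0.732, 0.681, 0.005, 0.005]
ft_force: [0.7, -1.2, 0.7]
grip_width: 0.0427
```

Run:
```python
from h import *
plan([.521,-.141,.20],175.6,26,ccw=True)
```

```text
from [ 0.5329 -0.0434  0.2088] yaw -4.08 tilt z [ 0.0138 -0.0012 -0.9999] F [ 0.6631 -1.2278  0.6591] w 0.0427435095492872 t 17.8
n 26 shift [-0.008 -0.593  0.029] turn [-0.      0.0008 -0.1206] max ok True
```

>>> {"name": "play_rows", "arguments": {
  "moves": [
    [0, [0, -0.59, 0.03], [0, 0, -0.1206]],
    [0, [0, -0.59, 0.03], [0, 0, -0.1206]],
    [0, [0, -0.59, 0.03], [0, 0, -0.1206]],
    [0, [0, -0.59, 0.03], [0, 0, -0.1206]],
    [0, [0, -0.59, 0.03], [0, 0, -0.1206]],
    [0, [0, -0.59, 0.03], [0, 0, -0.1206]],
    [0, [0, -0.59, 0.03], [0, 0, -0.1206]],
    [0, [0, -0.59, 0.03], [0, 0, -0.1206]],
    [0, [0, -0.59, 0.03], [0, 0, -0.1206]],
    [0, [0, -0.59, 0.03], [0, 0, -0.1206]],
    [0, [0, -0.59, 0.03], [0, 0, -0.1206]],
    [0, [0, -0.59, 0.03], [0, 0, -0.1206]]
  ]
}}

```text
clock: 18.8
eef_pos: [0.4744, -0.0794, 0.1969]
tool_rot: [0.094, 0.996, 0.0, -0.0]
ft_force: [0.4, 0.2, 0.5]
grip_width: 0.0425
```

>>> {"name": "play_rows", "arguments": {
  "moves": [
    [0, [0, -0.59, 0.03], [0, 0, -0.1206]],
    [0, [0, -0.59, 0.03], [0, 0, -0.1206]],
    [0, [0, -0.59, 0.03], [0, 0, -0.1206]],
    [0, [0, -0.59, 0.03], [0, 0, -0.1206]],
    [0, [0, -0.59, 0.03], [0, 0, -0.1206]],
    [0, [0, -0.59, 0.03], [0, 0, -0.1206]],
    [0, [0, -0.59, 0.03], [0, 0, -0.1206]],
    [0, [0, -0.59, 0.03], [0, 0, -0.1206]],
    [0, [0, -0.59, 0.03], [0, 0, -0.1206]],
    [0, [0, -0.59, 0.03], [0, 0, -0.1206]],
    [0, [0, -0.59, 0.03], [0, 0, -0.1206]],
    [0, [0, -0.59, 0.03], [0, 0, -0.1206]]
  ]
}}

```text
clock: 19.8
eef_pos: [0.5041, -0.1373, 0.1933]
tool_rot: [-0.588, 0.809, 0.0, -0.0]
ft_force: [-0.1, -0.1, 0.5]
grip_width: 0.0425
```

>>> {"name": "play_rows", "arguments": {
  "moves": [
    [0, [0, -0.59, 0.03], [0, 0, -0.1206]],
    [0, [0, -0.59, 0.03], [0, 0, -0.1206]],
    [0, [0, 0, 0], [0, 0, 0]],
    [0, [0, 0, 0], [0, 0, 0]],
    [0, [0, 0, 0], [0, 0, 0]]
  ]
}}

```text
clock: 20.22
eef_pos: [0.5151, -0.1399, 0.1928]
tool_rot: [-0.678, 0.735, 0.0, -0.0]
ft_force: [0.1, -0.1, 0.1]
grip_width: 0.0424
```

Run:
```python
from h import *
bot.camera('wrist')
o=bot.get_obs(); im,d=bot.camera('wrist'); M=T('wrist',o); save('w4.png',im); np.savez('w4.npz',d=d,M=M); print(o['eef_pos'],o['clock'])
```

```text
[ 0.5151 -0.1399  0.1929] 20.2667
```

View pics/w4.png

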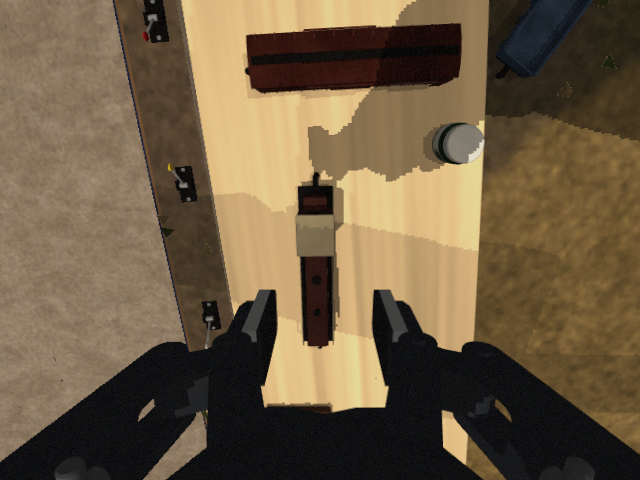

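The engine stands upright on the board, with the beige cab top at columns 297–334 and rows 214–255 and the long hood towards the case. The pot and boxcar are untouched and well clear. Next: measure the cab.

Run:
```python
from h import *
z=np.load('w4.npz'); d,M=z['d'],z['M']
def top(a,b,c,e,lo,hi,zp):
    yy,xx=np.mgrid[b:e,a:c]; px=np.c_[xx.ravel(),yy.ravel()]; P=bydepth('wrist',px,d,M); k=(P[:,2]>lo)&(P[:,2]<hi)
    m=np.zeros((480,640),np.uint8); m[px[k][:,1],px[k][:,0]]=255
    c=max(cv2.findContours(m,0,1)[0],key=cv2.contourArea).reshape(-1,2); Q=onplane('wrist',c,zp,M)
    r=cv2.minAreaRect((Q[:,:2]*1000).astype(np.float32)); print(r,np.median(P[k][:,2])); return np.array(r[0])/1000
c=top(280,170,360,300,.066,.085,.071)
top(280,220,360,350,.056,.066,.061)
u=np.array([np.cos(np.radians(265.6)),np.sin(np.radians(265.6))])
plan([*(c+.004*u),.050],175.6,12)
```

```text
((522.5991821289062, -139.35162353515625), (34.265968322753906, 29.86473274230957), 85.89982604980469) 0.071067515782262
((526.7854614257812, -75.68474578857422), (85.06331634521484, 18.768232345581055), 86.18521881103516) 0.05973894771525612
from [ 0.5151 -0.14    0.193 ] yaw 175.49 tilt z [-0.0004  0.0001 -1.    ] F [ 0.5373 -0.1661 -0.0075] w 0.042679885756986065 t 20.3167
n 12 shift [ 0.024 -0.062  1.191] turn [ 0.      0.     -0.0002] max ok True
```

>>> {"name": "play_rows", "arguments": {
  "moves": [
    [0.3, [0.06, -0.12, 1], [0, 0, -0.005]],
    [0.3, [0.06, -0.12, 1.5], [0, 0, -0.005]],
    [0.3, [0.06, -0.12, 1.5], [0, 0, 0]],
    [0.3, [0.06, -0.12, 1.5], [0, 0, 0]],
    [0.3, [0.05, -0.12, 1.5], [0, 0, 0]],
    [0.3, [0, -0.14, 1.5], [0, 0, 0]],
    [0.3, [0, 0, 1.5], [0, 0, 0]],
    [0.3, [0, 0, 1.5], [0, 0, 0]],
    [0.3, [0, 0, 1.3], [0, 0, 0]],
    [0.3, [0, 0, 1], [0, 0, 0]],
    [0.3, [0, 0, 1], [0, 0, 0]],
    [0.3, [0, 0, 0], [0, 0, 0]]
  ]
}}

```text
clock: 21.32
eef_pos: [0.5211, -0.143, 0.0427]
tool_rot: [-0.683, 0.731, 0.002, -0.001]
ft_force: [-0.2, 0.4, -0.7]
grip_width: 0.0556
```

>>> {"name": "play_rows", "arguments": {
  "moves": [
    [-1, [0, 0, 0], [0, 0, 0]],
    [-1, [0, 0, 0], [0, 0, 0]],
    [-1, [0, 0, 0], [0, 0, 0]],
    [-1, [0, 0, 0], [0, 0, 0]],
    [-1, [0, 0, 0], [0, 0, 0]],
    [-1, [0, 0, 0], [0, 0, 0]],
    [-1, [0, 0, 0], [0, 0, 0]],
    [-1, [0, 0, 0], [0, 0, 0]]
  ]
}}

```text
clock: 21.98
eef_pos: [0.5236, -0.1437, 0.0458]
tool_rot: [-0.683, 0.73, -0.001, 0.001]
ft_force: [0.2, -1.0, 4.5]
grip_width: 0.0279
```

Run:
```python
from h import *
print(tocase(bot.get_obs()['eef_pos']))
plan([*case(-240,0.5),.067],175.3,12)
```

```text
[-317.4225   19.3384]
from [ 0.5236 -0.1437  0.0458] yaw 176.15 tilt z [ 0.002  -0.0006 -1.    ] F [ 0.2024 -0.9827  4.5482] w 0.02790126794623453 t 21.9833
n 12 shift [-0.644 -0.163 -0.177] turn [-0.0002 -0.      0.0012] max ok True
```

>>> {"name": "play_rows", "arguments": {
  "moves": [
    [-1, [0, 0, -0.5], [0, 0, 0]],
    [-1, [0, 0, -0.8], [0, 0, 0]],
    [-1, [-0.3, -0.1, -0.7], [0, 0, 0]],
    [-1, [-0.7, -0.2, -0.1], [0, 0, 0.003]],
    [-1, [-0.9, -0.25, 0], [0, 0, 0.003]],
    [-1, [-1.1, -0.3, 0], [0, 0, 0.003]],
    [-1, [-1.1, -0.3, 0], [0, 0, 0.003]],
    [-1, [-1.1, -0.3, 0], [0, 0, 0.003]],
    [-1, [-1.1, -0.2, 0], [0, 0, 0]],
    [-1, [-0.9, -0.2, 0], [0, 0, 0]],
    [-1, [-0.5, -0.1, 0], [0, 0, 0]],
    [-1, [0, 0, 0], [0, 0, 0]]
  ]
}}

```text
clock: 22.98
eef_pos: [0.5483, -0.0667, 0.0659]
tool_rot: [-0.678, 0.735, 0.0, 0.0]
ft_force: [-0.3, -0.9, -3.4]
grip_width: 0.028
```

Run:
```python
from h import *
print(tocase(bot.get_obs()['eef_pos']))
plan([*case(-120,0.5),.067],175.3,12)
im,d=bot.camera('scene'); save('s3.png',im[130:310,170:470].repeat(2,0).repeat(2,1))
```

```text
[-238.5962    0.9907]
from [ 0.5483 -0.0667  0.0659] yaw 175.41 tilt z [-0.0001  0.0002 -1.    ] F [-0.3423 -0.9426 -3.384 ] w 0.027980446817722653 t 22.9833
n 12 shift [-0.988 -0.006 -0.009] turn [0.     0.     0.0002] max ok True
```

View pics/s3.png

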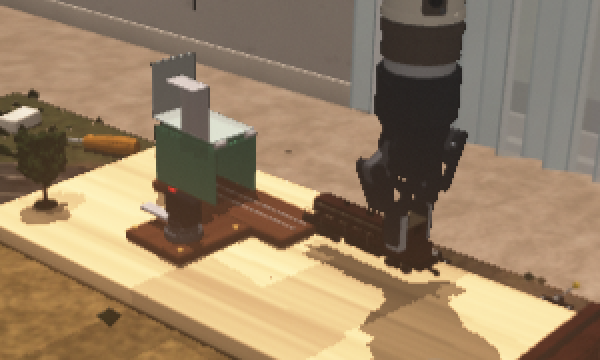

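The engine is held level by the cab, nose at the plinth front and lined up with the track. Now slide it in.

>>> {"name": "play_rows", "arguments": {
  "moves": [
    [-1, [-0.5, 0, 0], [0, 0, 0]],
    [-1, [-0.8, 0, 0], [0, 0, 0]],
    [-1, [-1.1, 0, 0], [0, 0, 0]],
    [-1, [-1.1, 0, 0], [0, 0, 0]],
    [-1, [-1.1, 0, 0], [0, 0, 0]],
    [-1, [-1.1, 0, 0], [0, 0, 0]],
    [-1, [-1.1, 0, 0], [0, 0, 0]],
    [-1, [-1.1, 0, 0], [0, 0, 0]],
    [-1, [-1.1, 0, 0], [0, 0, 0]],
    [-1, [-1, 0, 0], [0, 0, 0]],
    [-1, [-0.8, 0, 0], [0, 0, 0]],
    [-1, [-0.8, 0, 0], [0, 0, 0]]
  ]
}}

```text
clock: 24.03
eef_pos: [0.5576, 0.0484, 0.066]
tool_rot: [-0.678, 0.735, -0.0, -0.0]
ft_force: [0.1, -0.0, -2.6]
grip_width: 0.028
```

>>> {"name": "play_rows", "arguments": {
  "moves": [
    [-1, [-0.8, 0, 0], [0, 0, 0]],
    [-1, [-0.8, 0, 0], [0, 0, 0]],
    [-1, [-0.8, 0, 0], [0, 0, 0]],
    [-1, [-0.8, 0, 0], [0, 0, 0]],
    [-1, [-0.8, 0, 0], [0, 0, 0]],
    [-1, [-0.8, 0, 0], [0, 0, 0]],
    [-1, [-0.8, 0, 0], [0, 0, 0]],
    [-1, [-0.8, 0, 0], [0, 0, 0]],
    [-1, [-0.4, 0, 0], [0, 0, 0]],
    [-1, [-0.2, 0, 0], [0, 0, 0]],
    [-1, [0, 0, 0], [0, 0, 0]],
    [-1, [0, 0, 0], [0, 0, 0]]
  ]
}}

```text
clock: 25.03
eef_pos: [0.5632, 0.1171, 0.0659]
tool_rot: [-0.677, 0.736, -0.0, -0.0]
ft_force: [-0.6, 0.1, -2.1]
grip_width: 0.0276
```

Run:
```python
from h import *
print(tocase(bot.get_obs()['eef_pos']))
plan([*case(-52,0.5),.059],175.3,6)
```

```text
[-54.2207   1.3015]
from [0.5632 0.1171 0.0659] yaw 175.29 tilt z [-0.0002 -0.0003 -1.    ] F [-0.5985  0.068  -2.1313] w 0.027642510706776417 t 25.0333
n 6 shift [-0.037 -0.013  0.116] turn [ 0.     -0.0001 -0.    ] max ok True
```

>>> {"name": "play_rows", "arguments": {
  "moves": [
    [-1, [-0.15, 0, 0], [0, 0, 0]],
    [-1, [-0.15, 0, 0], [0, 0, 0]],
    [-1, [0, 0, 0.15], [0, 0, 0]],
    [-1, [0, 0, 0.15], [0, 0, 0]],
    [-1, [0, 0, 0.15], [0, 0, 0]],
    [-1, [0, 0, 0.1], [0, 0, 0]],
    [-1, [0, 0, 0.1], [0, 0, 0]],
    [-1, [0, 0, 0.1], [0, 0, 0]],
    [-1, [0, 0, 0], [0, 0, 0]],
    [-1, [0, 0, 0], [0, 0, 0]]
  ]
}}

```text
clock: 25.87
eef_pos: [0.5635, 0.1202, 0.0584]
tool_rot: [-0.677, 0.736, 0.0, -0.0]
ft_force: [0.5, -0.3, -1.5]
grip_width: 0.0279
```

>>> {"name": "play_rows", "arguments": {
  "moves": [
    [-1, [0, 0, 0.1], [0, 0, 0]],
    [-1, [0, 0, 0.1], [0, 0, 0]],
    [-1, [0, 0, 0], [0, 0, 0]]
  ]
}}

```text
clock: 26.12
eef_pos: [0.5638, 0.1202, 0.0578]
tool_rot: [-0.677, 0.736, -0.0, 0.0]
ft_force: [-1.7, -0.2, 5.5]
grip_width: 0.0282
```

>>> {"name": "play_rows", "arguments": {
  "moves": [
    [0.3, [0, 0, 0], [0, 0, 0]],
    [0.3, [0, 0, 0], [0, 0, 0]],
    [0.3, [0, 0, 0], [0, 0, 0]],
    [0.3, [0, 0, 0], [0, 0, 0]],
    [0.3, [0, 0, 0], [0, 0, 0]],
    [0.3, [0, 0, -0.5], [0, 0, 0]],
    [0.3, [0, 0, -1.5], [0, 0, 0]],
    [0.3, [0, 0, -3], [0, 0, 0]],
    [0.3, [0.2, 0, -3], [0, 0, 0]],
    [0.3, [1, 0, -3], [0, 0, 0]],
    [0.3, [2, 0, -3], [0, 0, 0]],
    [0.3, [2, 0, -1], [0, 0, 0]]
  ]
}}

```text
clock: 27.12
eef_pos: [0.5615, 0.0687, 0.2121]
tool_rot: [-0.678, 0.735, -0.002, 0.003]
ft_force: [0.3, -0.6, 0.1]
grip_width: 0.0555
```

>>> {"name": "play_rows", "arguments": {
  "moves": [
    [0.3, [0, 0, 0], [0, 0, 0]],
    [0.3, [0, 0, 0], [0, 0, 0]],
    [0.3, [0, 0, 0], [0, 0, 0]],
    [0.3, [0, 0, 0], [0, 0, 0]]
  ]
}}

```text
clock: 27.45
eef_pos: [0.5585, 0.069, 0.2052]
tool_rot: [-0.678, 0.735, 0.001, -0.001]
ft_force: [-0.1, -0.9, 0.6]
grip_width: 0.0557
```

```bash
cat > m.py <<'E'
from h import *
o=bot.get_obs(); im,d=bot.camera('wrist'); M=T('wrist',o); save('w5.png',im); print(o['eef_pos'],o['clock'],o['ft_force'])
def top(nm,a,b,c,e,lo,hi,zp):
    yy,xx=np.mgrid[b:e,a:c]; px=np.c_[xx.ravel(),yy.ravel()]; P=bydepth('wrist',px,d,M); k=(P[:,2]>lo)&(P[:,2]<hi)&(abs(tocase(P)[:,1])<60)
    m=np.zeros((480,640),np.uint8); m[px[k][:,1],px[k][:,0]]=255
    c=max(cv2.findContours(m,0,1)[0],key=cv2.contourArea).reshape(-1,2); Q=onplane('wrist',c,zp,M)
    r=cv2.minAreaRect((Q[:,:2]*1000).astype(np.float32)); print(nm,r[1:],np.median(P[k][:,2]),tocase(cv2.boxPoints(r)/1000).round(1).tolist())
top('cab',285,180,355,335,.077,.09,.083)
top('deck',285,180,355,300,.042,.055,.048)
E
python3 m.py
```

```text
[0.5585 0.069  0.2052] 27.45 [-0.0601 -0.9274  0.5722]
cab ((34.903907775878906, 29.589580535888672), 86.12415313720703) 0.08298307800304655 [[-65.6, 15.8], [-65.2, -13.8], [-30.3, -13.3], [-30.7, 16.3]]
deck ((34.41651153564453, 29.60848045349121), 84.48294067382812) 0.04679801940500611 [[-92.5, 16.5], [-92.9, -13.1], [-58.5, -13.5], [-58.1, 16.1]]
```

View pics/w5.png

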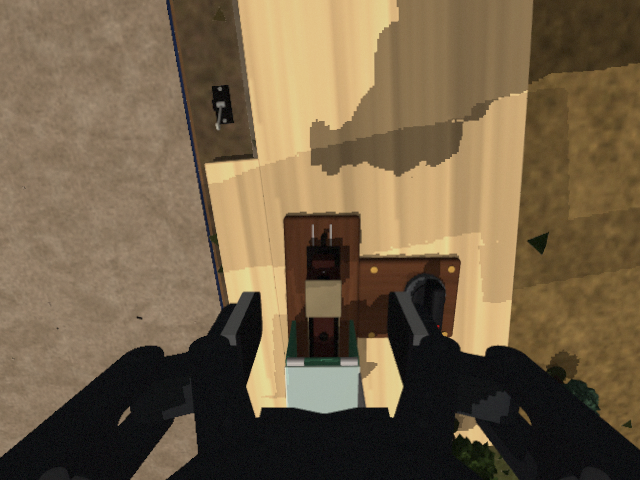

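The engine stands in the case, cab outside and long hood under the roof. The coupler at about (324,238) sticks out past the deck end (case x ≈ -92.6), so I'll check its tip against the hood front before calling it far enough in.

Run:
```python
from h import *
im=cv2.cvtColor(cv2.imread('pics/w5.png'),cv2.COLOR_BGR2RGB); M=T('wrist')
for r in range(224,252,2): print(r,im[r,316:334].max(1).tolist(),tocase(onplane('wrist',[[325,r]],.042,M)).round(1))
print('front',tocase(onplane('wrist',[[285,214],[359,214]],.032,M)))
plan([*case(-51,1.3),.059],175.3,12)
```

```text
224 [71, 73, 74, 77, 82, 81, 80, 84, 83, 86, 83, 82, 81, 91, 116, 109, 81, 81] [[-100.3    2.9]]
226 [74, 74, 75, 82, 78, 80, 81, 81, 86, 85, 85, 82, 81, 100, 148, 146, 81, 79] [[-98.4   2.9]]
228 [71, 71, 76, 80, 80, 81, 82, 78, 66, 65, 70, 66, 64, 93, 148, 144, 80, 82] [[-96.6   2.9]]
230 [74, 68, 76, 78, 82, 81, 85, 75, 39, 43, 37, 38, 37, 84, 146, 146, 82, 82] [[-94.7   2.9]]
232 [75, 74, 76, 80, 81, 80, 79, 60, 28, 35, 36, 48, 62, 90, 146, 146, 78, 81] [[-92.9   2.9]]
234 [73, 72, 78, 81, 79, 63, 20, 17, 17, 11, 19, 50, 81, 102, 146, 144, 69, 82] [[-91.    2.9]]
236 [73, 75, 74, 76, 65, 15, 9, 10, 11, 16, 15, 46, 79, 102, 147, 143, 72, 80] [[-89.1   3. ]]
238 [33, 47, 71, 76, 56, 16, 11, 18, 21, 18, 24, 46, 66, 81, 119, 118, 67, 64] [[-87.2   3. ]]
240 [36, 35, 38, 37, 34, 16, 15, 17, 14, 21, 30, 39, 41, 47, 68, 68, 39, 39] [[-85.3   3. ]]
242 [35, 37, 35, 38, 33, 13, 12, 14, 19, 23, 34, 39, 38, 46, 67, 68, 36, 36] [[-83.4   3. ]]
244 [35, 38, 37, 35, 35, 17, 13, 18, 11, 15, 38, 42, 35, 47, 67, 65, 38, 41] [[-81.5   3. ]]
246 [16, 15, 19, 19, 18, 10, 4, 11, 6, 9, 10, 18, 18, 18, 23, 27, 22, 22] [[-79.6   3. ]]
248 [17, 13, 11, 12, 12, 12, 19, 14, 12, 15, 18, 9, 13, 16, 8, 14, 19, 15] [[-77.7   3. ]]
250 [18, 17, 14, 15, 8, 10, 15, 5, 9, 9, 8, 12, 1, 9, 9, 8, 8, 10] [[-75.8   3. ]]
front [[-107.2444  -33.7538]
 [-107.266    34.1987]]
from [0.5585 0.0691 0.2051] yaw 175.35 tilt z [-0.0027 -0.0001 -1.    ] F [-0.2136 -0.1098 -1.1781] w 0.0559106551399156 t 27.5
n 12 shift [-0.429 -0.008  1.217] turn [ 0.0002 -0.      0.0001] max ok True
```

The coupler tip is at case x ≈ -92 and the nose at about +82. Plinth and hood front are at -106/-102, the rear wall at 95 and the cab top at z = 0.083 (0.032 + 0.051), so it fits and sits level. I'll do a quick numeric check that the bystanders are unmoved, then hand in.

Run:
```python
from h import *
a=cv2.imread('pics/top0.png').astype(int); im,d=bot.camera('top'); b=im[:,:,::-1].astype(int)
for n,(x0,y0,x1,y1) in dict(boxcar=(436,208,466,294),pot=(408,278,434,304),tree=(152,258,190,296)).items():
    A=a[y0:y1,x0:x1].astype(np.float32).mean(2).astype(np.float32);B=b[y0:y1,x0:x1].mean(2).astype(np.float32)
    print(n,cv2.phaseCorrelate(A,B),abs(A-B).mean())
o=bot.get_obs(); print(o['clock'],o['ft_force'],abs(o['joint_vel']).max())
bot.job_done()
```

```text
boxcar ((0.1200448659941813, -0.03745723175430982), 1.124072158601549) 9.747287
pot ((0.5519130306293842, 0.4516727628573367), 1.0310114203493619) 14.8999
tree ((-0.00174670951557232, -0.09093375693904093), 1.0023790258169174) 9.47807
27.55 [-0.2967  0.6443  0.0081] 0.006823929306831641
the job is handed in; nothing more can be done
```

The engine is turned round and back in the case, long hood first under the green roof and cab outside. I handed the job in at 27.6 s of the 72 s.

**What I did:**
- Turned the wing knob a full quarter turn. It measured within about 0.5° of fully open, and the clear hood folded right back.
- Drew the engine out by its long hood, swung it half a turn in the air, and stood it upright on the board near `board_free`. I let go there, then took it by the cab and put it back.

**Last checks:**
- **Engine position:** the cab-end coupler is at case x ≈ -92 mm and the nose at about +82 mm, inside the hood front (about -102) and the rear wall (+95). It sits about 1 mm off the centre line. The cab top is at z = 0.083 m, so it is standing on its wheels.
- **Hood and latch:** in the last wrist picture the hood was still open.
- **Robot:** the gripper is about 0.2 m up, touching nothing. The largest force reported after any move was about 8 N.
- **Bystanders:** the tree and boxcar show no shift. The paint pot's patch shifted by about half a pixel (about 1 mm), which I put down to changed shadows since nothing came near it. I did not look more closely.

**Disagreements:** case positions from different views disagreed by up to about 3 mm, less than the room left around the engine. The first deck-end reading (-92.6 mm) turned out to include the coupler; the deck itself ends about 10 mm further in.

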